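# Release the clipper battery and catch it on the charger

### The job

The dog clippers' battery is charged: press the charger's orange release button with one finger while your other finger waits just in front of the battery, so that the battery springs out about a centimetre and is caught before it slides off the charger's sloping bed. Do not pinch or lift the battery, and leave the jar, the tick remover and the clippers where they are. Finish while still holding the battery back with that finger, popped free but wholly on the bed, ready for me to take.

Things in the scene. Friction and masses are not known exactly. Their poses are not given: they have to be found in the camera images.
- charger: Grey desk charger, fixed: wedge 116 mm long, 72 wide, 45 high at its rear. Origin: centre of its underside on the bench; x to its rear, z up. A black bed slopes down 12 degrees to its front (-x) edge, 13 mm above the bench. The battery sits latched on the bed in front of a grey head with an orange button; its spring drives it down the slope.
- bay: The sloping bed. Origin: on its surface, midway across, at the foot of the latched battery's front face. x up the slope to the rear, y across, z square off the bed (12 degrees from vertical). The slippery bed ends at x = -30 mm. Side guides at y = +-26 to 32 mm are 8 mm high. The head with the button is at x = 40 to 86 mm, its top 8 mm above the bed plane.
- battery: Black and yellow battery pack. Origin: foot of its front (down-slope) face, at the bay's origin when latched; axes as the bay's. Block 26 mm long (x = 0 to 26), 48 wide, 34 high, 80 to 140 g; behind it a grey tongue, 10 mm high, to x = 38 mm. Unlatched, a spring (3 N, falling to 1.2 N over 18 mm) drives it to -x at 0.2 m/s or more and it slides on; only a finger stops it.
- battery_front (a point): Centre of the battery's flat front face, 17 mm above the bed; in the bay's frame (0, 0, 17 mm) when latched. The stopping finger must be in place, some 8 to 20 mm in front of this face (towards the bay's -x), before the button goes down: there is no time after.
- release_top (a point): Centre of the top of the orange button: cap 16 mm long (along the slope), 28 wide; in the bay's frame at (50, 0, 17 mm) when up. Between cap and battery block are 16 mm of free room. It goes down square to the bed. When pressed its top is still 11 mm above the bed plane, below the battery's top (34 mm), so a hand square to the bed has its other fingertip well below the battery's top.
- release (a joint): Travel of the button in m: 0 = up, 0.006 = fully down. It frees the battery at about 0.004; pressing takes 2 to 5 N. It springs up when let go; it may be kept down or let up once the battery is out.
- jar_center (a point): Centre of the empty clear glass jar, 74 mm across, 108 mm high, standing upright (z axis up), 11 to 16 cm to one side of the charger's middle. Leave alone.
- tick_center (a point): Middle of the small yellow plastic tick remover, 60 mm long, 11 mm wide, lying on the bench 11 to 16 cm to the other side of the charger's middle. Leave alone.
- clippers_center (a point): Centre of the black cordless dog clippers, 170 mm long, 46 wide, 40 high, lying across behind the charger, 13 to 16 cm from its middle. Leave alone.
There are look-alikes about, which are no part of the job. Several things have the shape of the battery; the one meant has the colours described above.

How it is judged:
By the outcome, as a careful person would: the job done as asked, in the order asked, and still so for the second after the job is handed in, while the arm keeps its last pose, push and grip.
It also fails if it takes over 40 s, if anything falls off the work surface, if the arm or the gripper's body presses on something with over 40 N, if the wrist force passes 120 N, or if a joint passes its speed limit or range.

### The arm

A 6-joint arm with a two-finger parallel gripper is mounted at the origin on the work surface. World frame = base frame: x ahead of the robot, y to its left, z up, the work surface at z = 0. Lengths are in m, angles in rad, forces in N, time in s.
With the tool pointing down it reaches from about 0.425 to 0.95 m from the base axis. Payload 3.5 kg.
Tool frame: the origin (TCP) lies at the very end of the fingers, on their centre line; the grasp point (between the pads) lies 19 mm behind it (grip_depth is the distance from the TCP to the grasp point, in m); x points along the fingers, z is the direction in which the jaws open and shut, and the axes are right-handed (so a half turn about x gives the same grasp; the last joint's range is limited). The gripper opens to 85 mm and grips with 20 to 120 N. Pads are 22 mm wide; open, the fingers measure 114 mm over their backs; the gripper's body (76 mm by 85 mm) begins 54 mm behind the grasp point. The pads swing forward as they close: fully open they stand 13 mm farther back than shut.
Start: joints at [-1.257, 0.286, 1.577, -0, 1.279, -0.15], TCP at [0.302, -0.604, 0.195] pointing down, gripper open.
Joint ranges: [-2.77, 2.77], [-0.9, 2.22], [0.21, 2.48], [-1.53, 4.67], [0.24, 2.81], [-2.84, 2.84]. Speed limits (rad/s): [2.79, 2.79, 3.14, 3.14, 3.14, 3.14].

### API

Orientations are given as a unit quaternion [x, y, z, w].
In Python, from plant import get_state, read_camera, calibration, sign_off, recognise, grip_depth gives the robot as it stands. The module is installed in compiled form; this text tells all that it offers.
- The arm moves only by the tool servo_tool, never from a script. Its argument "deltas" is a list that holds one entry, the list of rows, each a list of 4 numbers: the shift along the world's x, y, z scaled (see below), then the turn about the world's z scaled (see below). In form: [[[tx, ty, tz, spin], ...]]. A call has exactly 5 rows; each row is the pose to reach, as a shift and turn from the pose commanded when the call began; what a row does not reach only later rows make up. The controller multiplies each number of a shift by 10 cm and each number of a turn by 90 degrees. A row lasts 1/10 s, in which the tool goes at most 50 mm and 8.59 degrees, less where a joint would pass 70% of its speed; a pose out of reach is approached as far as the arm can. A call with a number of a shift or a turn outside -1 to 1 is refused whole. A call with a gripper value outside its range is refused whole. "claw" is the gripper's target within -1 to 1 (fully open at 1, half-way at 0, shut at -1), set as the call begins (left out, the last holds). The fingers move at their own pace and stop on an object; "force" is the grip in N (left out, the last holds). Time passes only in rows, so rows that repeat a pose let the fingers close, or fill a call up. It gives the time, the measured TCP pose, the force and the opening at its end, in the units of the state.
- get_state(): the state, without advancing time (a new reading comes with each control period).
- read_camera(name): name is "scene" or "top" or "wrist"; returns the picture (400x640x3 uint8, blue, green, red); there is no depth.
- calibration(name): a dict with "intrinsics" (3x3 intrinsics, pixels), "R" (3x3) and "t" (3): a world point X has camera coordinates R X + t; the wrist camera has in their place "T_tool_cam" (4x4, takes a point from camera to tool coordinates, whose origin is the TCP and whose axes are the tool frame's). Camera axes: x right, y down, z forward; pixel columns grow to the right and rows downward; lengths in m; the calibration is good to about 2 mm. A picture is of the moment at which its call begins: read the wrist's pose just before it. calibration takes no time and is no camera call.
- sign_off(): hands the job in, once; it reports no verdict.
Trained networks look in the newest picture that a camera, given by its name, has taken for a name from the list of things; names that differ only in an ending like _2 or _b are one class to them, and where a whole thing is asked for, a point or a joint stands for the part that bears it (a point fixed in the world has none). Each returns a list of dicts, best first, with "p" (0 to 1); they miss things now and then, are a little off and sometimes report something else, mostly with a low value. They report only what shows in the picture. A call takes as long as a camera call. They do not tell look-alikes from the thing itself.
- recognise(camera, query): "at" ([x, y, z] in m, in world coordinates, good to about 4 mm: the middle of the surface that is visible of it).
The state is a dict: "time": time; "qpos": joint angles; "dq": joint speeds; "joint_efforts": joint torques, N m; "eef_pos": TCP position; "tcp_rot": TCP orientation; "contact_force": force on the tool from outside, world axes, zero at the start; "wrist_torque": the same for the moment, N m; "opening": opening from 0.0 (shut) to 1.0 (fully open).
Only numpy, scipy, OpenCV 4.12 (cv2) and the standard library are available. Lean on these libraries where they do the work, as an engineer would, in place of code of your own. Each camera call takes 0.05 s, during which the arm holds its last target. There are 200 camera calls.

## Working session

There is one attempt and no reset: what is moved stays moved. The work goes in short steps, Python scripts to look and compute and a tool call to move; the robot and the scene stay as the last step left them, time stands still between calls to the robot, and variables do not carry over. Pictures are saved under pics/ and viewed, about 8 in all and at most 12, crops included, and the job is handed in when it is done.

Besides the shell and the picture viewer there is one more tool, called after ">>>" as name([rows], argument=value, ...), one row to a line, values as JSON. servo_tool: Moves the arm, as the interface text tells. Its arguments: {"type":"object","properties":{"deltas":{"type":"array"},"claw":{"type":"number"},"force":{"type":"number"}},"required":["deltas"]}

```bash
mkdir -p pics; ls; python3 - <<'E'
from plant import *
import cv2,numpy as np
for c in("scene","top"):
    im=read_camera(c); cv2.imwrite(f"pics/{c}0.png",im)
    k=calibration(c); print(c,np.round(k["intrinsics"],1).tolist(),np.round(k["R"],3).tolist(),np.round(k["t"],3).tolist())
    for q in("charger","battery","release_top","jar_center","tick_center","clippers_center"):
        print(q,[(round(d["p"],2),np.round(d["at"],3).tolist()) for d in recognise(c,q)][:5])
s=get_state();print({k:np.round(v,3).tolist() for k,v in s.items()}, grip_depth, np.round(calibration("wrist")["T_tool_cam"],3).tolist())
E
```

```text
pics
scene [[376.4, 0.0, 312.8], [0.0, 376.4, 202.7], [0.0, 0.0, 1.0]] [[0.087, 0.996, 0.005], [0.855, -0.071, -0.514], [-0.511, 0.049, -0.858]] [-0.063, -0.423, 0.98]
charger [(0.93, [0.596, -0.091, 0.036]), (0.49, [0.589, -0.094, 0.041])]
battery [(0.96, [0.468, 0.022, 0.034]), (0.76, [0.547, -0.09, 0.05]), (0.61, [0.377, -0.046, 0.033]), (0.56, [0.427, -0.117, 0.034]), (0.56, [0.616, -0.221, 0.034])]
release_top []
jar_center [(0.89, [0.593, 0.039, 0.072]), (0.17, [0.577, -0.093, 0.045])]
tick_center [(0.43, [0.506, -0.216, 0.003])]
clippers_center [(0.63, [0.723, -0.095, 0.038])]
top [[515.5, 0.0, 316.4], [0.0, 515.5, 202.8], [0.0, 0.0, 1.0]] [[0.001, -1.0, 0.02], [-0.982, -0.005, -0.187], [0.187, -0.02, -0.982]] [0.016, 0.55, 0.809]
charger [(0.57, [0.566, -0.085, 0.031]), (0.47, [0.504, -0.218, 0.007])]
battery [(0.98, [0.426, -0.116, 0.036]), (0.93, [0.545, -0.09, 0.054]), (0.92, [0.455, 0.023, 0.035]), (0.69, [0.616, -0.222, 0.034])]
release_top [(0.53, [0.574, -0.093, 0.047])]
jar_center [(0.74, [0.581, 0.043, 0.048])]
tick_center [(0.57, [0.507, -0.217, 0.006]), (0.48, [0.568, -0.092, 0.036])]
clippers_center [(0.96, [0.707, -0.098, 0.038])]
{'time': 0.7, 'qpos': [-1.257, 0.286, 1.577, -0.0, 1.279, -0.15], 'dq': [0.001, 0.0, 0.0, 0.0, -0.001, 0.0], 'joint_efforts': [0.0, -40.582, -29.286, -0.0, 0.0, 0.0], 'eef_pos': [0.302, -0.604, 0.195], 'tcp_rot': [0.372, 0.602, -0.372, 0.602], 'contact_force': [-0.111, 0.136, 0.426], 'wrist_torque': [-0.013, -0.054, 0.016], 'opening': 1.003} 0.0187 [[0.0, -0.301, 0.954, -0.178], [0.0, -0.954, -0.301, 0.076], [1.0, 0.0, -0.0, 0.001], [0.0, 0.0, 0.0, 1.0]]
```

```bash
python3 - <<'E'
import cv2
im=cv2.imread("pics/top0.png"); cv2.imwrite("pics/top0c.png",cv2.resize(im[60:340,150:550],None,fx=2,fy=2,interpolation=cv2.INTER_CUBIC))
E
```

```text
(no output)
```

View pics/top0c.png

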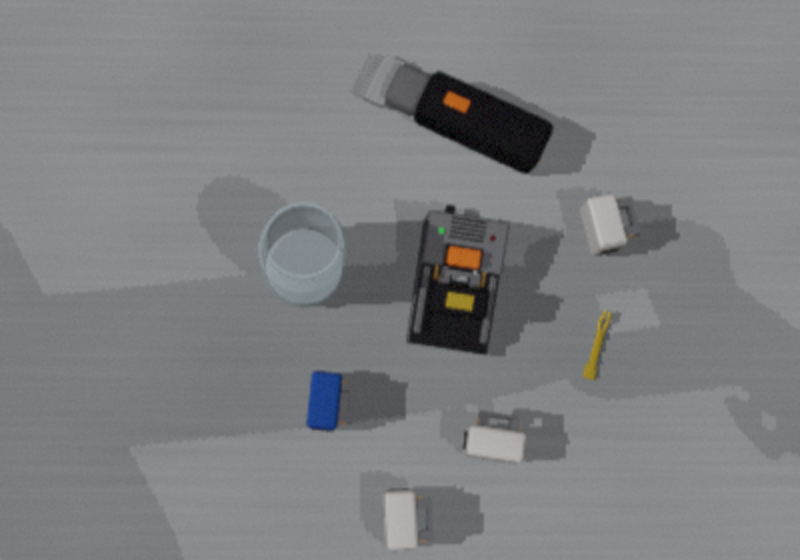

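View pics/scene0.png

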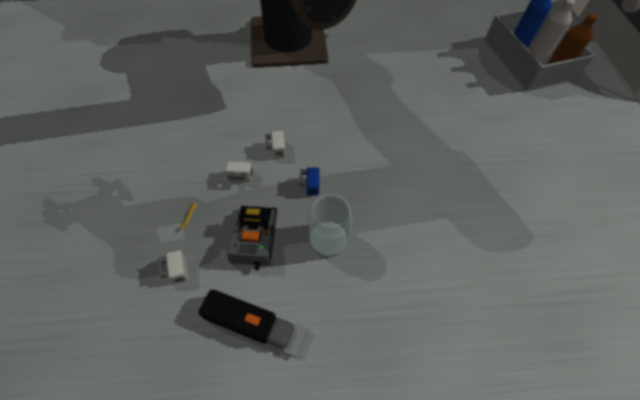

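The top crop shows the charger at about (458,282), with the black-and-yellow battery at (460,300) on its bed and the orange button at (463,257). Its front faces the robot.

Things that could be taken for the battery:
- blue pack at (324,400)
- white packs at (604,222), (496,443) and (401,520)
- the clippers' orange button at (457,102), which looks like the release

The target is the black/yellow pack on the charger. Next I'll fit the charger's pose from its image corners.

```bash
python3 - <<'E'
from plant import *
import numpy as np,cv2
from scipy.spatial.transform import Rotation as R
s=get_state();print(np.round(R.from_quat(s["tcp_rot"]).as_matrix(),3))
k=calibration("top");K,Rm,t=k["intrinsics"],np.array(k["R"]),np.array(k["t"])
im=cv2.imread("pics/top0.png");hsv=cv2.cvtColor(im,cv2.COLOR_BGR2HSV)
def ray(uv,z):
    d=Rm.T@np.linalg.inv(K)@np.array([*uv,1.]);c=-Rm.T@t
    return c+d*(z-c[2])/d[2]
for n,lo,hi,box,z in(("orange",(5,150,100),(18,255,255),(360,180,400,200),.046),("yellow",(20,100,80),(35,255,255),(365,200,395,220),.055)):
    m=cv2.inRange(hsv,lo,hi);mm=np.zeros_like(m);x0,y0,x1,y1=box;mm[y0:y1,x0:x1]=m[y0:y1,x0:x1]
    p=np.argwhere(mm>0)[:,::-1].astype(np.float32);print(n,len(p),p.mean(0),cv2.minAreaRect(p),ray(p.mean(0),z))
for n,uv,z in(("FL",(150+409/2,60+343/2),.013),("FR",(150+489/2,60+353/2),.013)):
    print(n,ray(uv,z))
E
```

```text
[[ 0.     0.894  0.447]
 [-0.     0.447 -0.894]
 [-1.    -0.     0.   ]]
orange 165 [381.2     188.41818] ((378.906494140625, 188.6296844482422), (11.635464668273926, 22.42198944091797), 87.1375961303711) [ 0.57649449 -0.09215508  0.046     ]
yellow 112 [379.4018 210.375 ] ((379.3699951171875, 210.4099884033203), (13.57645034790039, 8.061017036437988), 8.130102157592773) [ 0.53711247 -0.08696101  0.055     ]
FL [ 0.50718742 -0.04899366  0.013     ]
FR [ 0.49871729 -0.11822539  0.013     ]
```

Yaw is about -7.2° and the yellow-to-orange distance is 39.7 mm (39.8 expected). That puts the bay origin near (0.5315, -0.0867). I'll move so the finger midpoint ends up above (0.542, -0.088).

>>> servo_tool([
  [[0.1,0.22,0,0.03],[0.2,0.44,0,0.06],[0.3,0.66,0,0.09],[0.4,0.88,0,0.12],[0.4,0.9,0,0.12]],
], claw=0.3)

```text
time: 1.2
eef_pos: [0.3432, -0.5116, 0.1952]
tcp_rot: [0.313, 0.634, -0.312, 0.634]
contact_force: [-0.8, 0.6, -0.3]
opening: 0.647
```

>>> servo_tool([
  [[0.1,0.22,0,0.03],[0.2,0.44,0,0.06],[0.3,0.66,0,0.09],[0.4,0.88,0,0.12],[0.4,0.9,0,0.12]],
])

```text
time: 1.7
eef_pos: [0.3827, -0.4224, 0.1952]
tcp_rot: [0.252, 0.661, -0.252, 0.661]
contact_force: [-0.5, 0.2, 0.0]
opening: 0.65
```

>>> servo_tool([
  [[0.1,0.22,0,0.03],[0.2,0.44,0,0.06],[0.3,0.66,0,0.09],[0.4,0.88,0,0.12],[0.4,0.9,0,0.12]],
])

```text
time: 2.2
eef_pos: [0.4225, -0.333, 0.1952]
tcp_rot: [0.189, 0.681, -0.189, 0.682]
contact_force: [-0.6, -0.4, -0.1]
opening: 0.648
```

>>> servo_tool([
  [[0.1,0.22,0,0.03],[0.2,0.44,0,0.06],[0.3,0.66,0,0.09],[0.4,0.88,0,0.12],[0.4,0.9,0,0.12]],
])

```text
time: 2.7
eef_pos: [0.4625, -0.2435, 0.1952]
tcp_rot: [0.124, 0.696, -0.124, 0.696]
contact_force: [-0.0, -0.4, 0.2]
opening: 0.646
```

>>> servo_tool([
  [[0.1,0.22,0,0.03],[0.2,0.44,0,0.06],[0.3,0.66,0,0.09],[0.4,0.88,0,0.12],[0.4,0.9,0,0.12]],
])

```text
time: 3.2
eef_pos: [0.5025, -0.1538, 0.1951]
tcp_rot: [0.058, 0.705, -0.058, 0.705]
contact_force: [0.1, -0.4, 0.9]
opening: 0.649
```

>>> servo_tool([
  [[0.1,0.22,-0.1,0.01],[0.2,0.44,-0.2,0.02],[0.3,0.6,-0.3,0.024],[0.4,0.66,-0.4,0.024],[0.4,0.66,-0.4,0.024]],
])

```text
time: 3.7
eef_pos: [0.5415, -0.0887, 0.1534]
tcp_rot: [0.045, 0.707, -0.045, 0.705]
contact_force: [0.0, -0.7, -0.2]
opening: 0.652
```

```bash
python3 - <<'E'
from plant import *
import numpy as np,cv2
from scipy.spatial.transform import Rotation as R
s=get_state();im=read_camera("wrist");cv2.imwrite("pics/w1.png",im)
print(s["time"],s["eef_pos"],s["opening"],np.round(R.from_quat(s["tcp_rot"]).as_matrix(),3).tolist(),np.round(s["qpos"],2),calibration("wrist")["intrinsics"])
E
```

```text
3.7 [ 0.54153288 -0.08865578  0.15339437] 0.6524812182803483 [[-0.003, 0.128, 0.992], [0.0, 0.992, -0.128], [-1.0, -0.0, -0.003]] [-0.35  0.05  1.93 -0.    1.17 -0.22] [[359.85032337   0.         323.89177688]
 [  0.         359.85032337 200.3044996 ]
 [  0.           0.           1.        ]]
```

View pics/w1.png

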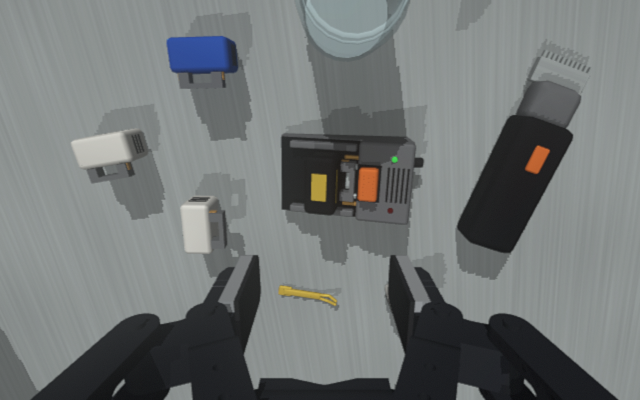

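The wrist view shows the charger centred near (350,175), the yellow label at (319,187) and the orange button at (369,184). The finger pad tips are at about (258,257) and (391,257). I'll project my model into this picture to check both the charger pose and the fingertip geometry.

```bash
cat > h.py <<'E'
from plant import *
import numpy as np,cv2
from scipy.spatial.transform import Rotation as R
k=calibration("wrist");K=np.array(k["intrinsics"]);T=np.array(k["T_tool_cam"])
def proj_tool(p):
    q=np.linalg.inv(T)@np.array([*p,1.]);u=K@q[:3];return u[:2]/u[2]
def ray_world(uv,z,pos,Rt):
    d=Rt@T[:3,:3]@np.linalg.inv(K)@np.array([*uv,1.]);c=pos+Rt@T[:3,3];return c+d*(z-c[2])/d[2]
def blobs(im,pos,Rt,boxes):
    hsv=cv2.cvtColor(im,cv2.COLOR_BGR2HSV);out={}
    for n,lo,hi,z in(("orange",(5,150,100),(17,255,255),.046),("yellow",(20,100,80),(35,255,255),.055)):
        m=cv2.inRange(hsv,lo,hi);x0,y0,x1,y1=boxes[n];mm=np.zeros_like(m);mm[y0:y1,x0:x1]=m[y0:y1,x0:x1]
        p=np.argwhere(mm>0)[:,::-1].astype(np.float32);out[n]=ray_world(p.mean(0),z,pos,Rt);print(n,len(p),p.mean(0),out[n].round(4))
    d=out["orange"]-out["yellow"];a=np.arctan2(d[1],d[0]);print("dist",np.hypot(*d[:2]),"yaw",np.degrees(a));return out
E
python3 - <<'E'
from h import *
im=cv2.imread("pics/w1.png");s=get_state();pos=np.array(s["eef_pos"]);Rt=R.from_quat(s["tcp_rot"]).as_matrix()
o=blobs(im,pos,Rt,{"orange":(350,150,385,220),"yellow":(300,160,335,215)})
for d in o: print(d,"in tool frame",np.round(Rt.T@(o[d]-pos),4))
for x in(0,-.006,-.012):print(x,[proj_tool((x,y,z)).round(0).tolist() for y in(.011,-.011) for z in(-.0276,.0276)])
c=im[235:400,190:460];cv2.imwrite("pics/w1c.png",cv2.resize(c,None,fx=2.9,fy=2.9,interpolation=cv2.INTER_CUBIC))
E
```

```text
orange 642 [367.4704  184.03583] [ 0.5766 -0.0941  0.046 ]
yellow 436 [318.40598 186.9679 ] [ 0.5368 -0.0889  0.055 ]
dist 0.040178429530926665 yaw -7.301651778481672
orange in tool frame [ 0.1082 -0.0004  0.0356]
yellow in tool frame [ 0.0993 -0.0004 -0.0046]
0 [[272.0, 216.0], [377.0, 216.0], [273.0, 254.0], [375.0, 254.0]]
-0.006 [[270.0, 220.0], [378.0, 220.0], [272.0, 259.0], [376.0, 259.0]]
-0.012 [[268.0, 224.0], [380.0, 224.0], [270.0, 265.0], [378.0, 265.0]]
```

View pics/w1c.png

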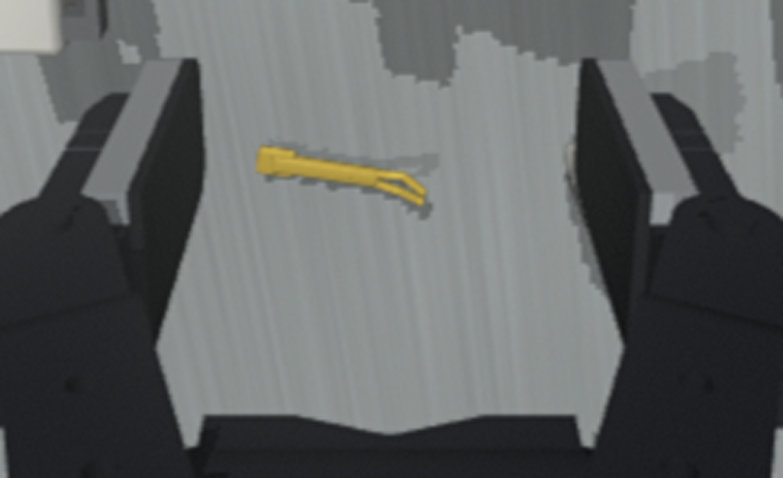

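```bash
python3 - <<'E'
from h import *
from scipy.optimize import least_squares
obs={(1,-1):(259,255),(1,1):(390,255),(-1,-1):(260.7,290.2),(-1,1):(388.3,290.2)}
f=lambda p:np.concatenate([proj_tool((p[0],p[2]+.011*a,p[3]+b*p[1]))-o for (a,b),o in obs.items()])
r=least_squares(f,[-.01,.028,0,0],x_scale=.01);print(r.x,r.fun)
f2=lambda p:f([p[0],p[1],0,p[2]])
r=least_squares(f2,[-.01,.028,0],x_scale=.01);print(r.x,r.fun)
E
```

```text
[ 0.00158253  0.03610201 -0.02328836  0.00018718] [-0.20069007 -0.0013165   0.22248984  0.02695831  0.20742083 -0.02908361
 -0.22995189  0.00257889]
[-0.04025389  0.02766885  0.00012306] [-0.51340083 -5.91894507  0.54175717 -5.89128635  0.53603121  4.78271043
 -0.5654909   4.81479334]
```

The pads appear about 40 mm farther back than the tool frame suggests, so I'll check this with the other cameras before descending.

```bash
python3 - <<'E'
from h import *
s=get_state();pos=np.array(s["eef_pos"]);Rt=R.from_quat(s["tcp_rot"]).as_matrix()
out=[]
for c,f in(("scene",5),("top",3)):
    im=read_camera(c);k=calibration(c)
    P=[]
    for x,z in((0,-.0276),(0,.0276),(-.04,-.0276),(-.04,.0276)):
        u=np.array(k["intrinsics"])@(np.array(k["R"])@(pos+Rt@[x,0,z])+k["t"]);P.append(u[:2]/u[2])
    print(c,np.round(P,1).tolist())
    m=np.mean(P,0).astype(int);x0,y0=m[0]-390//f//1*1,m[1]-50 if c=="scene" else m[1]-80
    x0=m[0]-(390//f)//2;h=290//f;y0=m[1]-h//2
    q=cv2.resize(im[y0:y0+h,x0:x0+390//f],None,fx=f,fy=f,interpolation=cv2.INTER_CUBIC)
    for i,p in enumerate(P): cv2.circle(q,tuple(int(v) for v in((p-[x0,y0]+.5)*f)),4,(0,0,255) if i<2 else (0,255,0),1)
    out.append(cv2.resize(q,(390,290)))
cv2.imwrite("pics/chk.png",np.hstack(out))
E
```

```text
scene [[245.9, 166.3], [240.9, 196.7], [241.9, 149.9], [236.3, 181.4]]
top [[388.3, 214.1], [392.1, 177.8], [392.8, 209.3], [396.7, 171.1]]
```

View pics/chk.png

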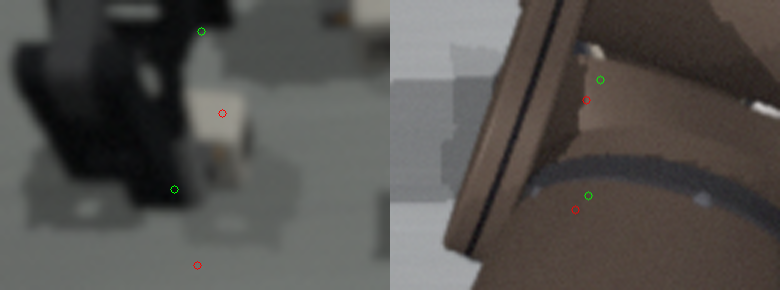

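The scene view confirms it: the real fingertips (left panel, about (170,205)) lie near the green marks, 35–40 mm behind the nominal TCP. I'll descend in guarded steps, widen the opening to about 60 mm, and shift 2.5 mm back so the rear finger lands mid-button.

>>> servo_tool([
  [[0.01,0,-0.2,0],[0.025,0,-0.4,0],[0.025,0,-0.6,0],[0.025,0,-0.8,0],[0.025,0,-0.8,0]],
], claw=0.41)

```text
time: 4.35
eef_pos: [0.5421, -0.0881, 0.0727]
tcp_rot: [0.046, 0.707, -0.045, 0.704]
contact_force: [-0.6, -0.4, -0.1]
opening: 0.705
```

```bash
python3 - <<'E'
from h import *
s=get_state();im=read_camera("wrist");print(s["eef_pos"],s["opening"],s["contact_force"])
cv2.imwrite("pics/w2.png",im);cv2.imwrite("pics/w2c.png",cv2.resize(im[120:400,160:500],None,fx=2,fy=2,interpolation=cv2.INTER_CUBIC))
pos=np.array(s["eef_pos"]);Rt=R.from_quat(s["tcp_rot"]).as_matrix()
o=blobs(im,pos,Rt,{"orange":(340,150,460,300),"yellow":(270,150,345,300)})
for d in o: print(d,"in tool frame",np.round(Rt.T@(o[d]-pos),4))
E
```

```text
[ 0.54214115 -0.08807197  0.07270021] 0.7052924997535833 [-0.57991265 -0.42351181 -0.06749792]
orange 1150 [381.43216 218.50522] [ 0.5764 -0.0927  0.046 ]
yellow 764 [315.08377 224.67278] [ 0.5367 -0.0881  0.055 ]
dist 0.03991656678320586 yaw -6.542002003689723
orange in tool frame [ 0.0265 -0.0002  0.0347]
yellow in tool frame [ 0.0177 -0.0008 -0.0053]
```

View pics/w2c.png

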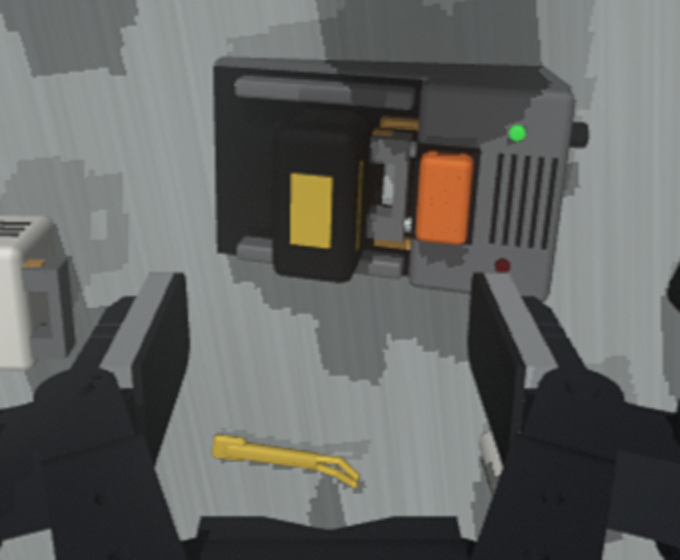

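>>> servo_tool([
  [[0.01,0,-0.06,0],[0.02,-0.003,-0.12,0],[0.02,-0.003,-0.18,0],[0.02,-0.003,-0.23,0],[0.02,-0.003,-0.23,0]],
])

```text
time: 4.9
eef_pos: [0.5458, -0.0877, 0.0511]
tcp_rot: [0.045, 0.706, -0.045, 0.705]
contact_force: [0.4, 0.1, -0.1]
opening: 0.703
```

>>> servo_tool([
  [[0,0,-0.03,0],[0,0,-0.06,0],[0,0,-0.09,0],[0,0,-0.12,0],[0,0,-0.12,0]],
])

```text
time: 5.4
eef_pos: [0.5461, -0.0878, 0.0394]
tcp_rot: [0.045, 0.706, -0.045, 0.705]
contact_force: [-0.5, 0.2, 1.7]
opening: 0.705
```

```bash
python3 - <<'E'
from h import *
s=get_state();im=read_camera("wrist");print(s["eef_pos"],s["opening"],s["contact_force"])
cv2.imwrite("pics/w3.png",im);a=cv2.resize(im[140:400,160:500],None,fx=2.3,fy=2.3,interpolation=cv2.INTER_CUBIC);cv2.imwrite("pics/w3c.png",a)
pos=np.array(s["eef_pos"]);Rt=R.from_quat(s["tcp_rot"]).as_matrix()
o=blobs(im,pos,Rt,{"orange":(340,150,460,320),"yellow":(270,150,345,320)})
for d in o: print(d,"in tool frame",np.round(Rt.T@(o[d]-pos),4))
E
```

```text
[ 0.54607297 -0.08782508  0.0394386 ] 0.7051980177752551 [-0.45523695  0.15258725  1.69634163]
orange 1558 [383.33057 241.28627] [ 0.5764 -0.0921  0.046 ]
yellow 1021 [305.79626 250.46523] [ 0.5369 -0.0881  0.055 ]
dist 0.0397310220140267 yaw -5.882059581832152
orange in tool frame [-0.0066 -0.0004  0.0306]
yellow in tool frame [-0.0156 -0.0014 -0.0091]
```

View pics/w3c.png

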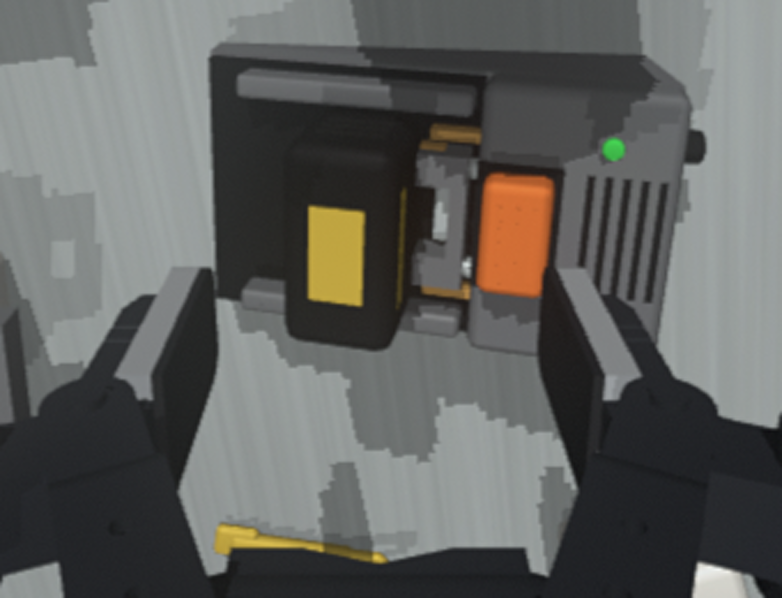

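The wrist crop shows the button (515,235) and the yellow label (335,255) between the fingers, and the button is still up. I'll shift 2.5 mm forward and keep lowering.

>>> servo_tool([
  [[-0.02,0.003,-0.04,0],[-0.025,0.003,-0.08,0],[-0.025,0.003,-0.12,0],[-0.025,0.003,-0.16,0],[-0.025,0.003,-0.16,0]],
])

```text
time: 5.95
eef_pos: [0.5434, -0.0875, 0.0231]
tcp_rot: [0.045, 0.706, -0.045, 0.705]
contact_force: [0.2, 0.5, -0.1]
opening: 0.703
```

```bash
python3 - <<'E'
from h import *
s=get_state();im=read_camera("wrist");print(s["eef_pos"],s["opening"],s["contact_force"])
cv2.imwrite("pics/w4.png",im);a=cv2.resize(im[160:400,160:500],None,fx=2.3,fy=2.3,interpolation=cv2.INTER_CUBIC);cv2.imwrite("pics/w4c.png",a)
pos=np.array(s["eef_pos"]);Rt=R.from_quat(s["tcp_rot"]).as_matrix()
o=blobs(im,pos,Rt,{"orange":(340,150,460,330),"yellow":(270,150,345,330)})
for d in o: print(d,"in tool frame",np.round(Rt.T@(o[d]-pos),4))
E
```

```text
[ 0.54335705 -0.08747843  0.0231197 ] 0.7033683372200721 [ 0.17121134  0.45663192 -0.14576372]
orange 1456 [392.08447 250.96222] [ 0.5755 -0.0897  0.046 ]
yellow 1207 [309.9511  266.05136] [ 0.5369 -0.088   0.055 ]
dist 0.03863800398154595 yaw -2.4897782250474343
orange in tool frame [-0.0229  0.0019  0.0321]
yellow in tool frame [-0.0319 -0.0013 -0.0064]
```

View pics/w4c.png

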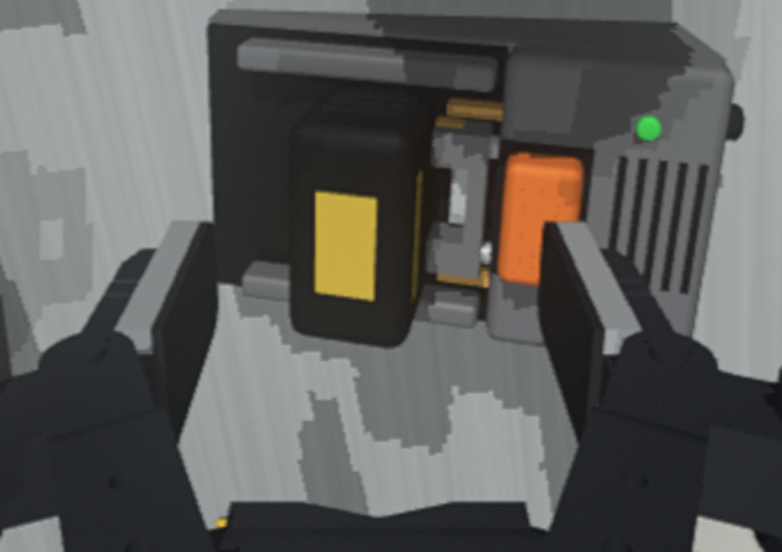

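No contact yet and the alignment is good. The front finger is about 11 mm ahead of the battery's top edge and the rear finger is over the button. I'll lower to contact in small steps.

>>> servo_tool([
  [[0,0,-0.025,0],[0,0,-0.05,0],[0,0,-0.075,0],[0,0,-0.1,0],[0,0,-0.1,0]],
])

```text
time: 6.5
eef_pos: [0.5436, -0.0875, 0.0135]
tcp_rot: [0.045, 0.706, -0.045, 0.705]
contact_force: [1.1, -0.1, 0.5]
opening: 0.706
```

>>> servo_tool([
  [[0,0,-0.01,0],[0,0,-0.02,0],[0,0,-0.03,0],[0,0,-0.03,0],[0,0,-0.03,0]],
])

```text
time: 7.0
eef_pos: [0.544, -0.0877, 0.011]
tcp_rot: [0.045, 0.706, -0.045, 0.706]
contact_force: [0.4, 0.5, -0.1]
opening: 0.703
```

>>> servo_tool([
  [[0,0,-0.01,0],[0,0,-0.02,0],[0,0,-0.02,0],[0,0,-0.02,0],[0,0,-0.02,0]],
])

```text
time: 7.5
eef_pos: [0.544, -0.0877, 0.0091]
tcp_rot: [0.045, 0.706, -0.045, 0.706]
contact_force: [0.3, -0.8, -0.1]
opening: 0.705
```

>>> servo_tool([
  [[0,0,-0.01,0],[0,0,-0.02,0],[0,0,-0.02,0],[0,0,-0.02,0],[0,0,-0.02,0]],
])

```text
time: 8.0
eef_pos: [0.544, -0.0877, 0.007]
tcp_rot: [0.045, 0.706, -0.045, 0.706]
contact_force: [0.1, 0.2, 0.1]
opening: 0.707
```

>>> servo_tool([
  [[0,0,-0.01,0],[0,0,-0.02,0],[0,0,-0.02,0],[0,0,-0.02,0],[0,0,-0.02,0]],
])

```text
time: 8.5
eef_pos: [0.5441, -0.0877, 0.0052]
tcp_rot: [0.045, 0.706, -0.045, 0.706]
contact_force: [-0.2, 0.2, 1.3]
opening: 0.706
```

```bash
python3 - <<'E'
from h import *
s=get_state();im=read_camera("wrist");print(s["eef_pos"],s["opening"],s["contact_force"])
cv2.imwrite("pics/w5.png",im);a=cv2.resize(im[160:400,160:500],None,fx=2.3,fy=2.3,interpolation=cv2.INTER_CUBIC);cv2.imwrite("pics/w5c.png",a)
E
```

```text
[ 0.5441447  -0.08772743  0.00518467] 0.7059325858824494 [-0.20443025  0.17865039  1.34309729]
```

View pics/w5c.png

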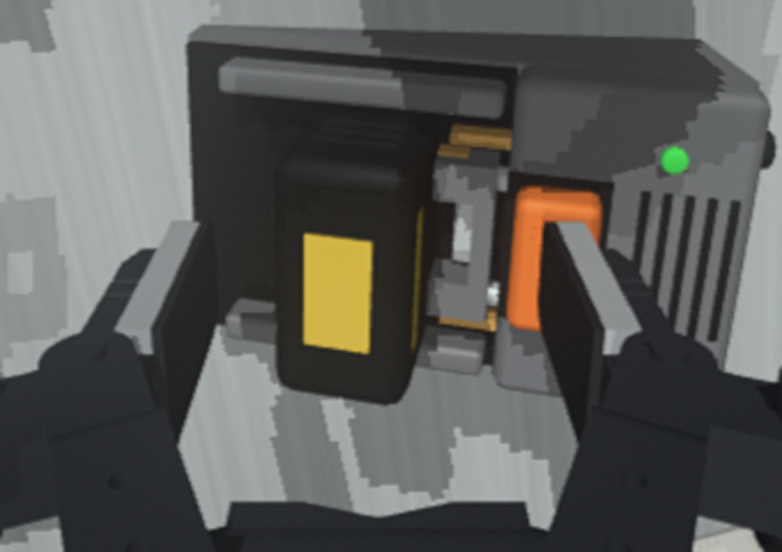

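The rear pad tip (545,260) is on the orange cap and the front pad (215,270) stands ahead of the battery. First light contact is about 1.3 N, at z = 0.0052. I'll press on.

>>> servo_tool([
  [[0,0,-0.01,0],[0,0,-0.02,0],[0,0,-0.02,0],[0,0,-0.02,0],[0,0,-0.02,0]],
])

```text
time: 9.05
eef_pos: [0.5444, -0.0878, 0.0033]
tcp_rot: [0.045, 0.705, -0.045, 0.706]
contact_force: [0.5, 0.4, 2.1]
opening: 0.704
```

>>> servo_tool([
  [[0,0,-0.01,0],[0,0,-0.02,0],[0,0,-0.02,0],[0,0,-0.02,0],[0,0,-0.02,0]],
])

```text
time: 9.55
eef_pos: [0.5434, -0.0875, 0.0009]
tcp_rot: [0.045, 0.706, -0.045, 0.705]
contact_force: [-1.6, -0.1, 4.2]
opening: 0.709
```

```bash
python3 - <<'E'
from h import *
f=[get_state()["contact_force"]]
im=read_camera("wrist");cv2.imwrite("pics/w6.png",im)
for _ in range(4): read_camera("wrist");f.append(get_state()["contact_force"])
s=get_state();print(s["eef_pos"],np.mean(f,0))
pos=np.array(s["eef_pos"]);Rt=R.from_quat(s["tcp_rot"]).as_matrix()
for n in("w5","w6"):
    i=cv2.imread(f"pics/{n}.png");print(n);blobs(i,pos,Rt,{"orange":(375,150,460,330),"yellow":(250,150,335,360)})
E
```

```text
[ 0.54348151 -0.0875864   0.0008374 ] [-1.46451397  0.32885627  4.11241403]
w5
orange 1179 [394.82697 265.50467] [ 0.573  -0.0853  0.046 ]
yellow 1481 [306.25052 286.8285 ] [ 0.5368 -0.0853  0.055 ]
dist 0.036249464719289935 yaw -0.06670840796043849
w6
orange 907 [398.62402 266.4741 ] [ 0.5745 -0.086   0.046 ]
yellow 1611 [282.03043 287.57355] [ 0.5273 -0.0844  0.055 ]
dist 0.04722254901700169 yaw -1.8700358207664936
```

The battery label moved about 10 mm down the slope, and the tool feels about 1.5 N towards -x, so it has popped and been caught. I'll check in a picture.

```bash
python3 - <<'E'
from h import *
f=[];
for _ in range(4): im=read_camera("wrist");f.append(get_state()["contact_force"])
print(np.mean(f,0));im=read_camera("wrist");cv2.imwrite("pics/w7c.png",cv2.resize(im[160:400,160:500],None,fx=2.3,fy=2.3,interpolation=cv2.INTER_CUBIC))
s=get_state();print(s["time"],s["eef_pos"]);pos=np.array(s["eef_pos"]);Rt=R.from_quat(s["tcp_rot"]).as_matrix()
blobs(im,pos,Rt,{"orange":(375,150,460,330),"yellow":(250,150,335,360)})
E
```

```text
[-2.18035712  0.11775862  3.723686  ]
10.05 [ 0.54348248 -0.08752793  0.00077079]
orange 911 [398.2832  266.67398] [ 0.5744 -0.086   0.046 ]
yellow 1611 [282.11298 287.62943] [ 0.5274 -0.0844  0.055 ]
dist 0.04702688553889581 yaw -1.9286427843146854
```

View pics/w7c.png

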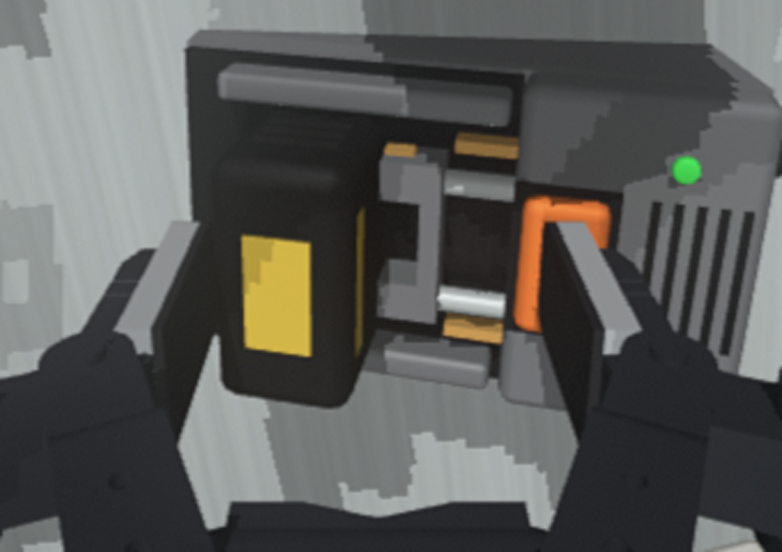

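The battery has popped out, its tongue is clear of the contacts, and it rests against the front finger at (215,290). It is wholly on the bed and not moving, so I'll hand in.

```bash
python3 -c "
from plant import *
sign_off();print(get_state()['time'])"
```

```text
the job is handed in; nothing more can be done
the job is handed in; nothing more can be done
```

The battery is popped free about 10 mm and held back by the front finger, wholly on the bed. I handed the job in just after 10 s, with the rear finger still keeping the button down.

- **How it went:** I set the fingers about 60 mm apart, with the front one about 11 mm ahead of the battery. I then lowered the hand in small steps until the button went down. The battery was never pinched or lifted.
- **Last checks:** Two wrist pictures half a second apart put the battery's label in the same place, to 0.1 mm. The finger felt a steady push from the battery of about 1.5 to 2 N down the slope, with about 4 N upward from the button.
- **Jar, tick remover and clippers:** The hand stayed clear of all three by plan, and the force readings showed no contact before the button. I took no final picture of them.
- **Disagreement:** The pictures put the fingertips about 40 mm behind the reported tool point. I believed the pictures, and contact with the button came where they predicted. The last yaw estimates drifted to about -2° because the finger hid part of the button, so I ignored them and kept the earlier -7°.

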